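# Fetch a reagent bottle from the railed rack and tare it on the balance

## Robot

A 7-joint arm with a two-finger parallel gripper is mounted at the origin on the work surface. World frame = base frame: x ahead of the robot, y to its left, z up, the work surface at z = 0. Lengths are in mm, angles in rad, forces in N, time in s.
With the tool pointing down it reaches from about 400 to 875 mm from the base axis. Payload 6.5 kg.
Tool frame: the origin (TCP) lies on the centre line of the jaws, within the pads' length; the fingertips stand tips_ahead ahead of it and the grasp point (between the pads) lies 5 mm behind it (tips_ahead is the distance from the TCP to the fingertips, in mm); y points along the fingers, z is the direction in which the jaws open and shut, and the axes are right-handed (so a half turn about y gives the same grasp; the last joint's range is limited). The gripper opens to 88 mm and grips with 3 to 60 N. Pads are 18 mm wide; open, the fingers measure 123 mm over their backs; the gripper's body (75 mm by 187 mm) begins 45 mm behind the grasp point.
Start: joints at [1.042, 0.536, -0.004, 1.538, 0.003, 1.067, -0.071], TCP at [290.19, -581.618, 213.716] pointing down, gripper open.
Joint ranges: [-2.7, 2.7], [-0.37, 2.16], [-1.27, 1.26], [0.24, 2.4], [-1.31, 4.45], [0.19, 1.91], [-2.76, 2.76]. Speed limits (rad/s): [2.39, 2.39, 3.14, 3.14, 3.14, 3.14, 3.14].

## Interface

Orientations are given as a unit quaternion [w, x, y, z].
In Python, from workcell import observe, capture, get_calibration, finish_job, find_in, mark_of, tips_ahead gives the robot as it stands. The module is installed in compiled form; this text tells all that it offers.
- The arm moves only by the tool arm_command, never from a script. Its argument "motion" is a list of rows, each a list of 6 numbers: the shift along the tool's x, y, z in mm, then the turn, a rotation vector about the tool's x, y, z in degrees. A call has 1 to 12 rows; each row shifts and turns the commanded pose from where the row before left it, along the tool's axes as they then stand; what a row does not reach is not made up. A row lasts 1/10 s, in which the tool goes at most 50 mm and 8.59 degrees, less where a joint would pass 70% of its speed; a pose out of reach is approached as far as the arm can. A call is refused whole if a number of a shift passes 50 or a number of a turn 8.59, either way. A call with a gripper value outside its range is refused whole. "gripper" is the opening, from 0 (shut) to 1 (fully open), set as the call begins (left out, the last holds). The fingers move at their own pace and stop on an object; the grip force is fixed at half the most. Time passes only in rows, so rows that do not move let the fingers close. It gives the time, the measured TCP pose, the force and the opening at its end, in the units of the state.
- observe(): the state, without advancing time (a new reading comes with each control period).
- capture(name): name is "side" or "top"; returns the picture (480x640x3 uint8, red, green, blue); there is no depth.
- get_calibration(name): a dict with "intrinsics" (3x3 intrinsics, pixels), "rvec" (rotation vector, rad) and "tvec" (3), from world to camera coordinates, as OpenCV has them. Camera axes: x right, y down, z forward; pixel columns grow to the right and rows downward; lengths in mm; the calibration is good to about 2 mm. A picture is of the moment at which its call begins. get_calibration takes no time and is no camera call.
- finish_job(): hands the job in, once; it reports no verdict.
Trained networks look in the newest picture that a camera, given by its name, has taken for a name from the list of things; names that differ only in an ending like _2 or _b are one class to them, and where a whole thing is asked for, a point or a joint stands for the part that bears it (a point fixed in the world has none). Each returns a list of dicts, best first, with "conf" (0 to 1); they miss things now and then, are a little off and sometimes report something else, mostly with a low value. They report only what shows in the picture. A call takes as long as a camera call. They do not tell look-alikes from the thing itself.
- find_in(query, camera): "uv" ([column, row] in pixels, amid what is visible of it).
- mark_of(query, camera): "uv" ([column, row] in pixels: a listed point, or the origin of a listed thing).
The state is a dict: "t": time; "joint_pos": joint angles; "joint_velocities": joint speeds; "tau": joint torques, N m; "tool_pos": TCP position; "ee_rot": TCP orientation; "ft_force": force on the tool from outside, world axes, zero at the start; "ft_torque": the same for the moment, N m; "width": finger opening in mm.
Only numpy, scipy, OpenCV 4.12 (cv2) and the standard library are available. Lean on these libraries where they do the work, as an engineer would, in place of code of your own. Each camera call takes 0.05 s, during which the arm holds its last target. There are 200 camera calls.

## Task

Take the round wide-mouthed bottle down from the reagent rack: lift it up clear of the rail, without knocking against it, before bringing it away, keep it upright, and stand it gently in the middle of the balance pan and let go of it. Then tare the balance: press the wide key fully down and release it, leaving the bottle on the pan. Leave the other two bottles and the tip box where they are, and do not press the small round on/off key.

Things in the scene. Friction and masses are not known exactly. Their poses are not given: they have to be found in the camera images.
- wide_bottle: The bottle to fetch: round amber glass, wide mouth, full, about 0.4 kg. Body 62 mm diameter up to 84 mm, sloping in to a 47 mm neck at 98 mm; black cylindrical screw cap 52 mm diameter from 104 mm to 130 mm above the foot (best gripped here, from above). Origin at the centre of its foot, z up through the cap. It may stand in any of the three places on the rack.
- narrow_bottle: Bystander on the rack: round amber glass bottle, body 62 mm diameter, narrow mouth with a small black cap 30 mm diameter, 126 mm tall. Origin at the centre of its foot.
- square_bottle: Bystander on the rack: amber glass bottle with a square body, 56 x 56 mm and 78 mm high, black cap 38 mm diameter, 114 mm tall. Origin at the centre of its foot.
- tip_box: Bystander on the bench in front of the rack: closed pipette-tip box, 83 (x) x 121 (y) x 56 mm high, grey with a pale lid. Origin at the centre of its underside.
- rail: The steel rail round the rack's board. Origin at the middle of the board's top face (100 mm above the bench); -x is the rack's front, y along its length. The board is 124 (x) x 350 (y) mm; the bottles stand on it in a row along y, about 105 mm apart. The rail encloses all four sides, rods at x = +-66 mm and y = +-180 mm, the upper rod's top 50 mm above the board. The rack is fixed and open above.
- pan: The balance's round steel pan, 130 mm diameter. Origin at the centre of its top face, 76 mm above the bench; the balance's key panel lies on the -x side of the pan. The balance (270 x 200 mm) is fixed; its rear housing, under the pan, is 62 mm high, the key panel 48 mm.
- tare_key (a joint): Travel of the wide tare key: 0 up, 0.004 m fully down; a spring brings it back up, about 4 N holds it fully down.
- tare_top (a point): Middle of the top of the tare key: grey rectangular key, 28 (x) x 40 (y) mm, 55 mm above the bench, at the +y end of the key panel, beside the display; 145 mm towards -x and 64 mm towards +y from the pan's centre in the balance's axes. Pressed straight down.
- power_key (a joint): Travel of the small on/off key: 0 up, 0.004 m fully down. Not to be pressed.
- power_top (a point): Middle of the top of the on/off key: round, 16 mm diameter, 54 mm above the bench, at the -y end of the key panel.
Mind the look-alikes: they are no part of the job. What is shaped like the wide_bottle but blue or purple is not meant.

How it is judged:
By the outcome, as a careful person would: the job done as asked, in the order asked, and still so for the second after the job is handed in, with the robot touching nothing.
It also fails if it takes over 58 s, if anything falls off the work surface, if the arm or the gripper's body presses on something with over 40 N, if the wrist force passes 120 N, or if a joint passes its speed limit or range.

## Working session

There is one attempt and no reset: what is moved stays moved. The work goes in short steps, Python scripts to look and compute and a tool call to move; the robot and the scene stay as the last step left them, time stands still between calls to the robot, and variables do not carry over. Pictures are saved under pics/ and viewed, about 8 in all and at most 12, crops included, and the job is handed in when it is done.

Besides the shell and the picture viewer there is one more tool, called after "Request:" in YAML: its name, and indented under it one key for each argument. arm_command: Moves the arm, as the interface text tells. Its arguments: {"type":"object","properties":{"motion":{"type":"array","items":{"type":"array","items":{"type":"number"}}},"gripper":{"type":"number"}},"required":["motion"]}

```bash
mkdir -p pics
cat > h.py <<'E'
import numpy as np, cv2
from workcell import *
def cam(n):
    c=get_calibration(n); K=np.array(c["intrinsics"],float); R=cv2.Rodrigues(np.array(c["rvec"],float))[0]; t=np.array(c["tvec"],float).ravel()
    return K,R,t
def at_z(n,uv,z):
    K,R,t=cam(n); d=R.T@np.linalg.inv(K)@np.array([uv[0],uv[1],1.]); o=-R.T@t
    return o+d*(z-o[2])/d[2]
def proj(n,p):
    K,R,t=cam(n); q=K@(R@np.array(p,float)+t); return q[:2]/q[2]
def snap(n,f):
    im=capture(n); cv2.imwrite("pics/"+f,im[:,:,::-1]); return im
E
python3 - <<'E'
from h import *
s=observe(); print({k:np.round(v,3) for k,v in s.items()}); print(tips_ahead if not callable(tips_ahead) else tips_ahead())
a=snap("side","s1.png");b=snap("top","t1.png")
for n in("top","side"):
    K,R,t=cam(n); print(n,"pos",-R.T@t,"fwd",R[2])
    for q,z in(("wide_bottle",100),("narrow_bottle",100),("square_bottle",100),("tip_box",0),("rail",100),("pan",76),("tare_top",55),("power_top",54)):
        for r in mark_of(q,n)[:3]: print(n,q,np.round(r["conf"],2),np.round(r["uv"],1),np.round(at_z(n,r["uv"],z),1))
E
```

```text
{'t': np.float64(0.0), 'joint_pos': array([ 1.042,  0.537, -0.004,  1.539,  0.003,  1.067, -0.071]), 'joint_velocities': array([-0.001,  0.   ,  0.   , -0.   ,  0.   , -0.001, -0.   ]), 'tau': array([ 1.0000e-03, -5.7098e+01,  9.9100e-01, -2.5160e+01, -5.6000e-02,
        1.8000e-02,  0.0000e+00]), 'tool_pos': array([ 289.892, -581.068,  212.861]), 'ee_rot': array([ 0.162, -0.162,  0.689, -0.688]), 'ft_force': array([ 0.233,  0.573, -0.3  ]), 'ft_torque': array([-0.002,  0.011,  0.016]), 'width': np.float64(88.266)}
14.0
top pos [ 442.162221    -64.53080887 1020.14168754] fwd [ 0.08720624  0.01811533 -0.99602556]
top wide_bottle 0.96 [244.3 153.4] [685.9  87.  100. ]
top wide_bottle 0.69 [206.6 227.1] [554.5 152.7 100. ]
top wide_bottle 0.56 [177.3 144.5] [703.6 207.1 100. ]
top narrow_bottle 0.82 [259.9 218.1] [569.6  58.7 100. ]
top square_bottle 0.84 [139.7 214.7] [577.6 271.8 100. ]
top tip_box 0.57 [216.8 328. ] [371.6 154.3   0. ]
top pan 0.84 [470.4 200.8] [ 600.7 -317.1   76. ]
top pan 0.33 [503.8 286.4] [ 447.  -371.2   76. ]
top tare_top 0.58 [423.1 275.7] [ 467.5 -232.9   55. ]
top power_top 0.54 [502.  285.6] [ 448.6 -375.1   54. ]
side pos [115.21418124 932.58164411 876.41554468] fwd [ 0.31175502 -0.73734503 -0.59927549]
side wide_bottle 0.95 [266.6 296.5] [556.7 159.3 100. ]
side wide_bottle 0.78 [177.2 338.8] [656.5 317.8 100. ]
side wide_bottle 0.56 [219.  303.9] [632.4 210.2 100. ]
side narrow_bottle 0.73 [284.6 266.5] [562.7  63.1 100. ]
side narrow_bottle 0.25 [267.6 296.9] [554.4 159.7 100. ]
side square_bottle 0.62 [236.4 334.4] [562.6 270.6 100. ]
side tip_box 0.71 [358.9 356.5] [369.3 154.6   0. ]
side pan 0.66 [333.8 182.7] [ 601.5 -319.    76. ]
side tare_top 0.64 [375.5 219.1] [ 460.4 -228.    55. ]
side power_top 0.37 [397.2 190.2] [ 449.1 -373.5   54. ]
side power_top 0.35 [332.  184.2] [ 616.6 -344.7   54. ]
```

View pics/s1.png

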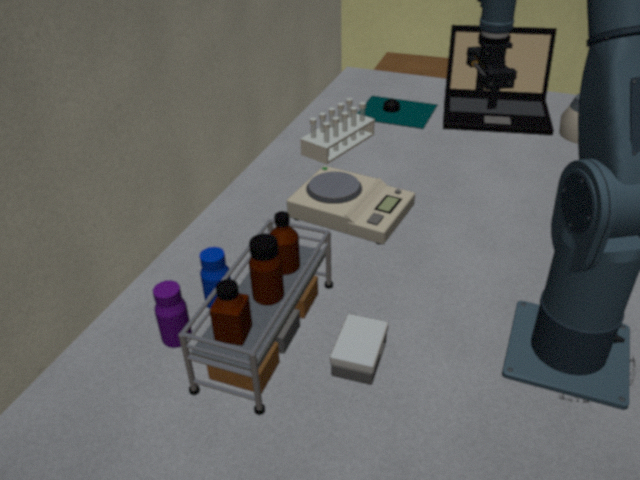

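View pics/t1.png

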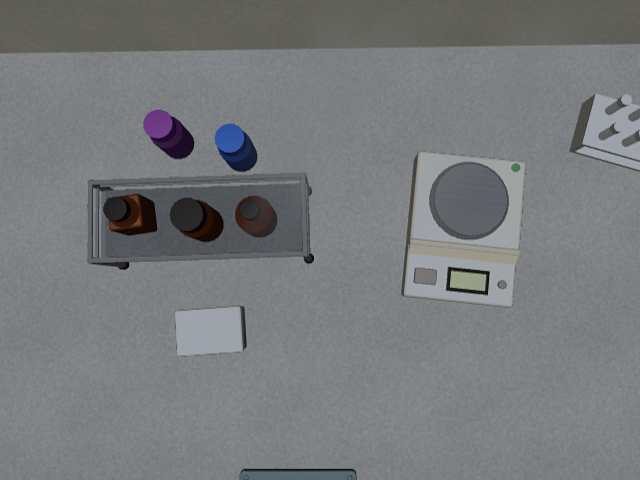

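The wide bottle is the middle of the three on the rack: its cap is at about (187,215) in the top view and (264,247) in the side view. The balance pan is at about (470,200) in the top view and the tare key at (425,276). Blue and purple decoys stand behind the rack. Next I'll locate the cap and pan more precisely.

Run:
```python
from h import *
from scipy.spatial.transform import Rotation as Ro
s=observe(); q=s["ee_rot"]; R=Ro.from_quat([q[1],q[2],q[3],q[0]]).as_matrix(); print(np.round(R,3))
b=cv2.imread("pics/t1.png"); a=cv2.imread("pics/s1.png")
def model(c,h,r):
    th=np.linspace(0,2*np.pi,60); return np.c_[c[0]+r*np.cos(th),c[1]+r*np.sin(th),np.full(60,h)]
# caps: dark blobs
for n,im,bx in(("top",b,(165,190,212,245)),("side",a,(245,230,282,262))):
    x0,y0,x1,y1=bx; g=im[y0:y1,x0:x1].max(2); m=(g<48).astype(np.uint8)
    k,l,st,ce=cv2.connectedComponentsWithStats(m); i=1+np.argmax(st[1:,4]); st=st[i]; print(n,st[:5]+[x0,y0,0,0,0],ce[i]+[x0,y0])
# pan circle fit in top
g=cv2.cvtColor(b,cv2.COLOR_BGR2HSV); x0,y0=420,155
sub=b[y0:y0+92,x0:x0+102]; m=((sub.max(2)<130)).astype(np.uint8)
k,l,st,ce=cv2.connectedComponentsWithStats(m); i=l[45,50]; print("pan",st[i]+[x0,y0,0,0,0],at_z("top",ce[i]+[x0,y0],76))
for bxs in ((410,262,440,290),(494,276,512,294)):
    print(bxs)
v=np.hstack([cv2.resize(b[185:250,160:230],(420,390),interpolation=2),cv2.resize(a[230:310,240:300],(300,390),interpolation=2)]);cv2.imwrite("pics/c1.png",v)
for c in((556,155),(560,160)):
  for z in(230,204): 
    for n in("top","side"):
      p=np.array([proj(n,x) for x in model(c,z,26)]); print(c,z,n,p.min(0).round(1),p.max(0).round(1))
for p in ((470,-233,55),(464,-231,55)): print(proj("top",p),proj("side",p))
```

```text
[[-0.895 -0.     0.446]
 [-0.446 -0.    -0.895]
 [ 0.    -1.     0.   ]]
top [ 170  198   42   44 1423] [192.58397751 218.46240337]
side [250 234  32  28 755] [265.16821192 248.09403974]
pan [ 429  162   80   78 4905] [ 601.38618834 -313.93618131   76.        ]
(410, 262, 440, 290)
(494, 276, 512, 294)
(556, 155) 230 top [168.  198.9] [202.2 232.9]
(556, 155) 230 side [248.1 232.4] [277.  249.5]
(556, 155) 204 top [173.1 201.8] [206.2 234.7]
(556, 155) 204 side [249.4 243.8] [277.9 261.1]
(560, 160) 230 top [164.8 196.4] [198.9 230.3]
(560, 160) 230 side [244.8 233.5] [273.8 250.6]
(560, 160) 204 top [170.  199.3] [203.  232.2]
(560, 160) 204 side [246.2 244.9] [274.8 262.2]
[423.10414096 274.31423194] [372.3240435  217.21930161]
[422.07789083 277.62771025] [374.45750114 218.14161112]
```

View pics/c1.png

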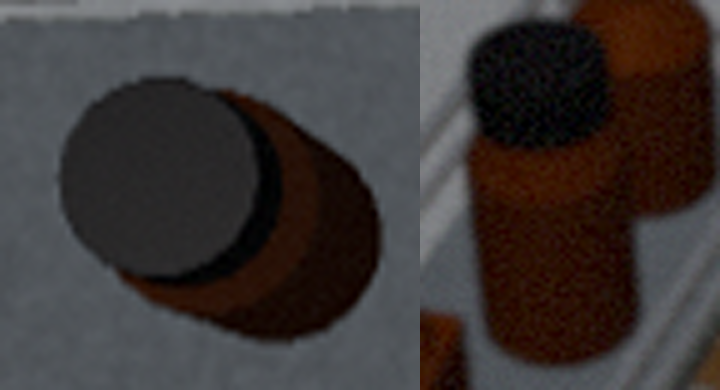

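Request:
arm_command:
  motion:
    - [0,-40,0,0,0,0]
    - [0,-40,0,0,0,0]
    - [0,-40,0,0,0,0]
    - [-20,0,-2,0,-2,0]
    - [-42,0,-5,0,-4,0]
    - [-42,0,-5,0,-4,0]
    - [-42,0,-5,0,-4,0]
    - [-42,0,-5,0,-4,0]
    - [-42,0,-5,0,-4,0]
    - [-42,0,-5,0,-4,0]
    - [-42,0,-5,0,-4,0]
    - [-42,0,-5,0,-4,0]
  gripper: 1

```text
t: 2.1
tool_pos: [525.9, -315.5, 333.1]
ee_rot: [0.357, -0.358, 0.61, -0.61]
ft_force: [0.3, 0.3, 0.7]
width: 88.5
```

Request:
arm_command:
  motion:
    - [-42,0,-5,0,-4,0]
    - [-42,0,-5,0,-4,0]
    - [-42,0,-5,0,-4,0]
    - [-42,0,-5,0,-4,0]
    - [-42,0,-5,0,-4,0]
    - [-42,0,-5,0,-4,0]
    - [-42,0,-5,0,-4,0]
    - [-42,0,-5,0,-4,0]
    - [-42,0,-5,0,-4,0]
    - [-42,0,-5,0,-4,0]
    - [0,0,0,0,0,0]
    - [0,0,0,0,0,0]

```text
t: 3.3
tool_pos: [558.4, 96.6, 333.3]
ee_rot: [-0.544, 0.544, -0.451, 0.451]
ft_force: [0.2, -1.3, -0.4]
width: 88.4
```

```bash
cat >> h.py <<'E'
from scipy.spatial.transform import Rotation as Ro
def tool(target):
    s=observe(); q=s["ee_rot"]; R=Ro.from_quat([q[1],q[2],q[3],q[0]]).as_matrix()
    print("t",s["t"],"pos",np.round(s["tool_pos"],1),"tool shift",np.round(R.T@(np.array(target)-s["tool_pos"]),1),"jaw yaw",np.degrees(np.arctan2(R[1,2],R[0,2])).round(1),"tilt",np.degrees(np.arccos(-R[2,1])).round(2),"y",np.round(R[:,1],3),"F",np.round(s["ft_force"],1),"w",round(float(s["width"]),1))
E
python3 -c "
from h import *
tool((558,153,214)); print(observe()['joint_pos'].round(2))"
```

```text
t 3.3 pos [558.4  96.6 333.3] tool shift [-55.6 119.3  10.1] jaw yaw 10.7 tilt 0.03 y [-0. -0. -1.] F [ 0.2 -1.3 -0.4] w 88.4
[ 0.16  0.34 -0.53  1.59  0.17  1.26 -0.21]
```

Request:
arm_command:
  motion:
    - [-28,0,5,0,0,0]
    - [-28,0,5,0,0,0]
    - [0,30,0,0,0,0]
    - [0,20,0,0,0,0]
    - [0,0,0,0,0,0]
    - [0,0,0,0,0,0]

```text
t: 3.9
tool_pos: [559.0, 151.0, 283.8]
ee_rot: [-0.543, 0.543, -0.453, 0.453]
ft_force: [-0.3, 0.5, 0.8]
width: 87.6
```

```bash
python3 -c "
from h import *
tool((558,153,214))
a=snap('side','s2.png');b=snap('top','t2.png')
cv2.imwrite('pics/c2.png',np.hstack([cv2.resize(b[150:300,100:250],(400,400)),cv2.resize(a[150:310,190:350],(400,400))])[:,:,::-1])
"
```

```text
t 3.9 pos [559.  151.  283.8] tool shift [-2.2 69.8 -0.6] jaw yaw 10.4 tilt 0.04 y [-0.    -0.001 -1.   ] F [-0.3  0.5  0.8] w 87.6
```

View pics/c2.png

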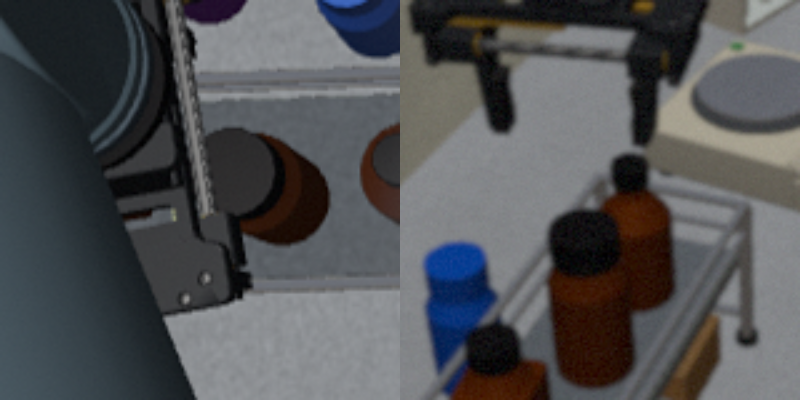

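```bash
python3 -c "
from h import *
c=np.array((559,151.));d=np.array((np.cos(.18),np.sin(.18)))
for z in (270,284,310):
  for k in (-53,0,53): p=proj('side',[*(c+k*d),z]); print(z,k,p.round(1),((p-[190,150])*2.5+[400,0]).round())
print(proj('side',(558,153,230)))
"
```

```text
270 -53 [289.4 223.8] [648. 185.]
270 0 [260.3 220.9] [576. 177.]
270 53 [231.7 218.1] [504. 170.]
284 -53 [289.  217.2] [647. 168.]
284 0 [259.6 214.3] [574. 161.]
284 53 [230.8 211.5] [502. 154.]
310 -53 [288.1 204.6] [645. 137.]
310 0 [258.4 201.8] [571. 130.]
310 53 [229.2 199.1] [498. 123.]
[262.07460516 239.96376983]
```

```bash
python3 -c "
from h import *
tool((558,153,214))
a=snap('side','s3.png')
cv2.imwrite('pics/c3.png',np.clip(cv2.resize(a[140:270,200:330],(590,590),interpolation=2).astype(float)*1.8,0,255).astype(np.uint8)[:,:,::-1])
print(tips_ahead if not callable(tips_ahead) else tips_ahead())
"
```

```text
t 4.0 pos [559.5 151.8 285. ] tool shift [-1.4 71.  -1.4] jaw yaw 10.4 tilt 0.11 y [ 0.002  0.    -1.   ] F [-0.2 -0.3  0.1] w 87.9
14.0
```

View pics/c3.png

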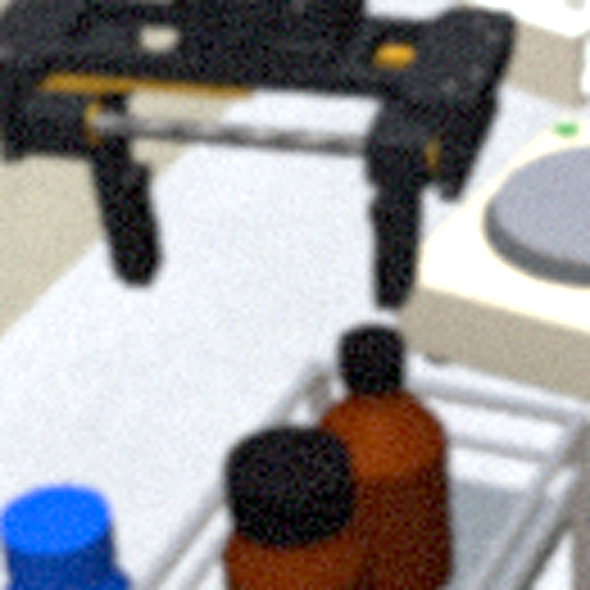

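```bash
python3 -c "
from h import *
print('start',[proj('side',(290+k*.446,-581-k*.895,z)).round(1) for z in (200,235) for k in(-53,53)])
c=np.array((559,151.));d=np.array((np.cos(.18),np.sin(.18)));e=np.array((-d[1],d[0]))
for z in (335,370):
  for i in(-93,93):
    for j in (-37,37): print(z,i,j,((proj('top',[*(c+i*d+j*e),z])-[100,150])/.375).round())
for z in(335,370): print('side',[((proj('side',[*(c+i*d+j*e),z])-[200,140])*4.54).round() for i in(-93,93) for j in (37,-37)])
b=cv2.imread('pics/t2.png'); a=cv2.imread('pics/s1.png')
cv2.imwrite('pics/c4.png',np.hstack([cv2.resize(b[150:300,100:250],(400,400)),cv2.resize(a[20:140,440:560],(400,400),interpolation=2)])*2)
cv2.imwrite('pics/c4.png',np.clip(cv2.imread('pics/c4.png').astype(float),0,255))
v=np.hstack([cv2.resize(b[120:300,80:260],(400,400)),cv2.resize(a[20:140,440:560],(400,400),interpolation=2)]).astype(float)*2
cv2.imwrite('pics/c4.png',np.clip(v,0,255))
"
```

```text
start [array([488.4, 122. ]), array([476.5, 104.7]), array([490.4, 109. ]), array([478.2,  92.2])]
335 -93 -37 [282. 311.]
335 -93 37 [133. 339.]
335 93 -37 [220. -55.]
335 93 37 [ 75. -27.]
370 -93 -37 [264. 307.]
370 -93 37 [107. 337.]
370 93 -37 [199. -77.]
370 93 37 [ 46. -48.]
side [array([480., 300.]), array([522., 195.]), array([-10., 254.]), array([ 58., 155.])]
side [array([476., 216.]), array([520., 114.]), array([-24., 172.]), array([46., 75.])][ WARN:0@0.417] global loadsave.cpp:1063 imwrite_ Unsupported depth image for selected encoder is fallbacked to CV_8U.
```

View pics/c4.png

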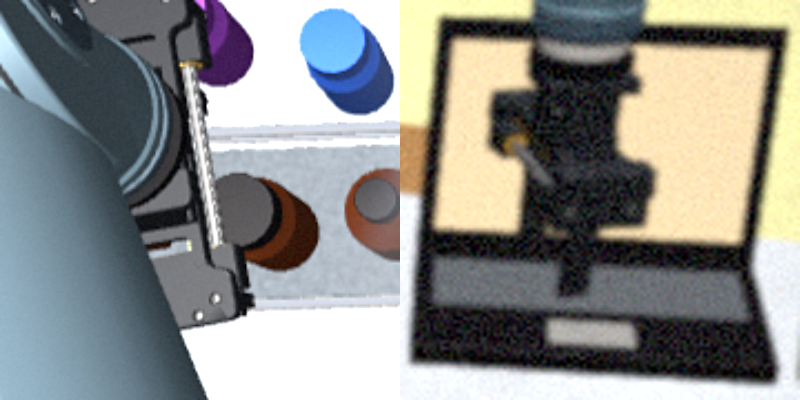

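The fingertips appear about 35 mm higher in both poses than the reported TCP and tips_ahead predict. I'll go down to a height that is safe either way and check against the cap.

Request:
arm_command:
  motion:
    - [-1.5,20,-1,0,0,0]
    - [0,20,0,0,0,0]
    - [0,20,0,0,0,0]
    - [0,10,0,0,0,0]
    - [0,0,0,0,0,0]
    - [0,0,0,0,0,0]

```text
t: 4.65
tool_pos: [557.9, 153.9, 214.7]
ee_rot: [0.544, -0.543, 0.452, -0.452]
ft_force: [-0.4, 0.4, -0.2]
width: 88.3
```

```bash
python3 -c "
from h import *
tool((558,153,214))
a=snap('side','s5.png')
c=np.array((558,153.));d=np.array((np.cos(.18),np.sin(.18)))
for z in (200,220,235):
  print(z,[((proj('side',[*(c+k*d),z])-[200,170])*4.54).round() for k in(-53,-44,44,53)])
cv2.imwrite('pics/c5.png',np.clip(cv2.resize(a[170:300,200:330],(590,590),interpolation=2).astype(float)*2,0,255).astype(np.uint8)[:,:,::-1])
"
```

```text
t 4.65 pos [557.9 153.9 214.7] tool shift [ 0.9  0.7 -0.1] jaw yaw 10.5 tilt 0.08 y [ 0.001  0.    -1.   ] F [-0.4  0.4 -0.2] w 88.3
200 [array([415., 392.]), array([393., 389.]), array([183., 366.]), array([162., 364.])]
220 [array([413., 352.]), array([391., 349.]), array([178., 327.]), array([157., 324.])]
235 [array([411., 321.]), array([388., 319.]), array([175., 296.]), array([153., 294.])]
```

View pics/c5.png

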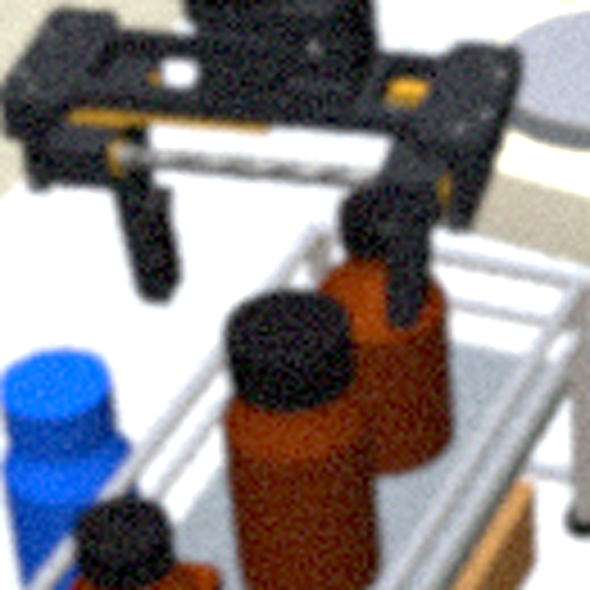

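Request:
arm_command:
  motion:
    - [0,8,-2,0,0,0]
    - [0,8,0,0,0,0]
    - [0,8,0,0,0,0]
    - [0,5,0,0,0,0]
    - [0,0,0,0,0,0]

```text
t: 5.2
tool_pos: [554.7, 153.1, 183.6]
ee_rot: [-0.543, 0.544, -0.452, 0.452]
ft_force: [0.5, -0.3, -0.4]
width: 88.4
```

```bash
python3 -c "
from h import *
tool((556,153,182))
a=snap('side','s6.png')
cv2.imwrite('pics/c6.png',np.clip(cv2.resize(a[170:300,200:330],(590,590),interpolation=2).astype(float)*2,0,255).astype(np.uint8)[:,:,::-1])
"
```

```text
t 5.2 pos [554.7 153.1 183.6] tool shift [0.3 1.6 1.3] jaw yaw 10.5 tilt 0.11 y [-0.002 -0.    -1.   ] F [ 0.5 -0.3 -0.4] w 88.4
```

View pics/c6.png

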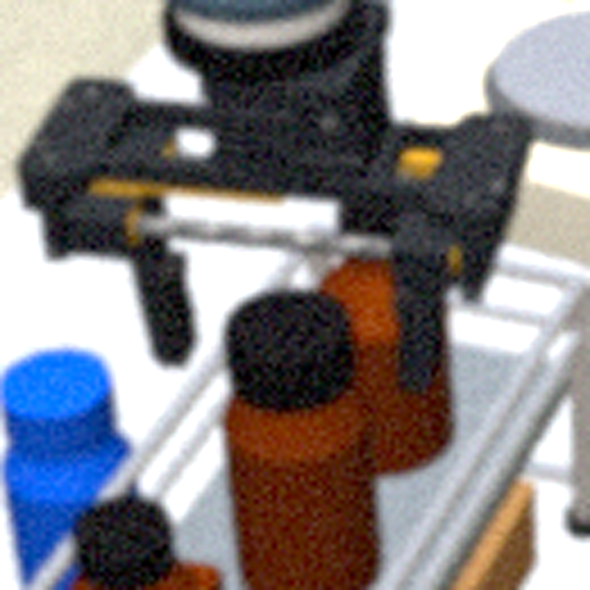

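Request:
arm_command:
  motion:
    - [0,0,0,0,0,0]
    - [0,0,0,0,0,0]
    - [0,0,0,0,0,0]
    - [0,0,0,0,0,0]
    - [0,0,0,0,0,0]
    - [0,0,0,0,0,0]
    - [0,0,0,0,0,0]
    - [0,0,0,0,0,0]
  gripper: 0

```text
t: 6.05
tool_pos: [555.8, 153.5, 185.0]
ee_rot: [0.544, -0.543, 0.452, -0.452]
ft_force: [1.7, 0.5, 0.8]
width: 51.6
```

Request:
arm_command:
  motion:
    - [0,-3,0,0,0,0]
    - [0,-8,0,0,0,0]
    - [0,-15,0,0,0,0]
    - [0,-20,0,0,0,0]
    - [0,-20,0,0,0,0]
    - [0,-20,0,0,0,0]
    - [0,-20,0,0,0,0]
    - [0,-20,0,0,0,0]
    - [0,-20,0,0,0,0]
    - [0,-14,0,0,0,0]
    - [0,0,0,0,0,0]
    - [0,0,0,0,0,0]

```text
t: 7.25
tool_pos: [555.0, 153.2, 344.4]
ee_rot: [-0.544, 0.544, -0.452, 0.452]
ft_force: [-0.4, -0.2, -5.0]
width: 50.9
```

```bash
python3 -c "
from h import *
tool((601,-315,300)); print(observe()['joint_pos'].round(2))
a=snap('side','s7.png')
cv2.imwrite('pics/c7.png',np.clip(cv2.resize(a[100:310,170:380],(590,590),interpolation=2).astype(float)*1.6,0,255).astype(np.uint8)[:,:,::-1])
b=cv2.imread('pics/t1.png')
print([(n,[ (round(r['conf'],2),np.round(r['uv'],1)) for r in mark_of(n,'side')[:2]]) for n in('wide_bottle','narrow_bottle','square_bottle')])
"
```

```text
t 7.25 pos [555.  153.2 344.4] tool shift [468.7  44.5 -40.2] jaw yaw 10.5 tilt 0.04 y [-0.001 -0.    -1.   ] F [-0.4 -0.2 -5. ] w 50.9
[ 0.07  0.35 -0.55  1.55  0.19  1.3  -0.32]
[('wide_bottle', [(0.94, array([257.4, 225.4])), (0.84, array([221.3, 301.7]))]), ('narrow_bottle', [(0.94, array([285.7, 268.2]))]), ('square_bottle', [(0.96, array([236.9, 333.1]))])]
```

View pics/c7.png

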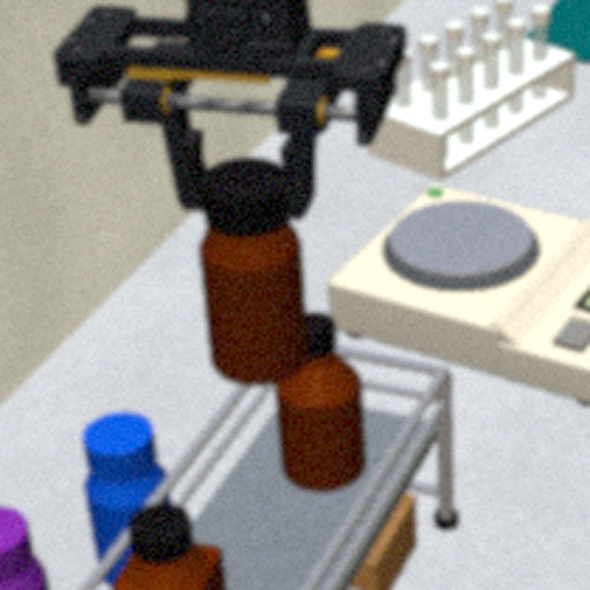

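Request:
arm_command:
  motion:
    - [10,0,2,0,0.9,0]
    - [20,0,4,0,1.8,0]
    - [25,0,4.9,0,2.3,0]
    - [25,0,4.9,0,2.3,0]
    - [25,0,4.9,0,2.3,0]
    - [25,0,4.9,0,2.3,0]
    - [25,0,4.9,0,2.3,0]
    - [25,0,4.9,0,2.3,0]
    - [25,0,4.9,0,2.3,0]
    - [25,0,4.9,0,2.3,0]
    - [25,0,4.9,0,2.3,0]
    - [25,0,4.9,0,2.3,0]

```text
t: 8.65
tool_pos: [603.9, -127.5, 344.7]
ee_rot: [0.429, -0.429, 0.562, -0.562]
ft_force: [0.3, -0.2, -3.4]
width: 50.9
```

Request:
arm_command:
  motion:
    - [25,0,4.9,0,2.3,0]
    - [25,0,4.9,0,2.3,0]
    - [25,0,4.9,0,2.3,0]
    - [25,0,4.9,0,2.3,0]
    - [25,0,4.9,0,2.3,0]
    - [20,0,4,0,1.8,0]
    - [12,0,2,0,1,0]
    - [6,0,1,0,0.5,0]
    - [0,0,0,0,0,0]
    - [0,0,0,0,0,0]

```text
t: 9.65
tool_pos: [573.9, -286.5, 344.7]
ee_rot: [0.355, -0.354, 0.612, -0.612]
ft_force: [0.1, -0.9, -4.4]
width: 51.2
```

```bash
python3 -c "
from h import *
tool((601,-315,200)); print(observe()['joint_pos'].round(2))
for n in('side','top'):
  capture(n)
  print(n,[(round(r['conf'],2),np.round(r['uv'],1),at_z(n,r['uv'],76).round(1)) for r in mark_of('pan',n)[:2]],[(round(r['conf'],2),np.round(r['uv'],1),at_z(n,r['uv'],259).round(1)) for r in mark_of('wide_bottle',n)[:3]])
"
```

```text
t 9.65 pos [ 573.9 -286.5  344.7] tool shift [ 11.4 144.7  37.7] jaw yaw -29.9 tilt 0.07 y [ 0.     0.001 -1.   ] F [ 0.1 -0.9 -4.4] w 51.2
[ 0.56  0.44 -0.25  1.38  0.11  1.33 -0.21]
side [(0.89, array([331.1, 182.7]), array([ 608. , -316.6,   76. ]))] [(0.84, array([334.2, 122.7]), array([ 586. , -285.5,  259. ])), (0.83, array([179.5, 340.3]), array([541. , 445.1, 259. ])), (0.78, array([217.4, 302.6]), array([530.2, 356.4, 259. ]))]
top [(0.85, array([466.2, 197.8]), array([ 606.3, -309.8,   76. ])), (0.39, array([143.2, 215.8]), array([579.1, 274.1,  76. ]))] [(0.75, array([484.5, 198.3]), array([ 573.5, -288.6,  259. ])), (0.74, array([178.5, 142.8]), array([660.9, 158.4, 259. ]))]
```

Request:
arm_command:
  motion:
    - [4,0,13,0,0,0]
    - [5,0,15,0,0,0]
    - [3,10,10,0,0,0]
    - [0,25,0,0,0,0]
    - [0,25,0,0,0,0]
    - [0,25,0,0,0,0]
    - [0,25,0,0,0,0]
    - [0,25,0,0,0,0]
    - [0,15,0,0,0,0]
    - [0,8,0,0,0,0]
    - [0,0,0,0,0,0]
    - [0,0,0,0,0,0]

```text
t: 11.15
tool_pos: [601.0, -317.7, 187.7]
ee_rot: [-0.354, 0.353, -0.612, 0.613]
ft_force: [0.6, -0.6, -4.3]
width: 51.3
```

```bash
python3 -c "
from h import *
tool((601,-316,161))
a=snap('side','s8.png')
print([(round(r['conf'],2),np.round(r['uv'],1)) for r in mark_of('wide_bottle','side')[:2]],proj('side',(601,-316,100)))
cv2.imwrite('pics/c8.png',np.clip(cv2.resize(a[90:250,270:430],(590,590),interpolation=2).astype(float)*1.5,0,255).astype(np.uint8)[:,:,::-1])
"
```

```text
t 11.15 pos [ 601.  -317.7  187.7] tool shift [-1.4 26.7 -0.9] jaw yaw -30.0 tilt 0.1 y [ 0.002 -0.001 -1.   ] F [ 0.6 -0.6 -4.3] w 51.3
[(0.85, array([220.9, 300.8])), (0.72, array([329.8, 174.9]))] [333.48642425 175.07686554]
```

View pics/c8.png

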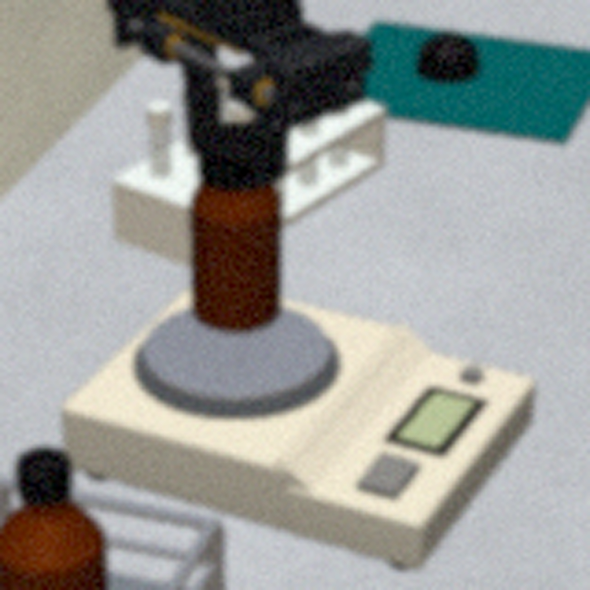

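Request:
arm_command:
  motion:
    - [-1,8,-1,0,0,0]
    - [0,7,0,0,0,0]
    - [0,4,0,0,0,0]
    - [0,2,0,0,0,0]
    - [0,1,0,0,0,0]
    - [0,1,0,0,0,0]
    - [0,0,0,0,0,0]
    - [0,0,0,0,0,0]

```text
t: 12.05
tool_pos: [600.0, -316.1, 163.9]
ee_rot: [-0.354, 0.354, -0.612, 0.612]
ft_force: [-0.5, 0.0, -5.0]
width: 51.3
```

Request:
arm_command:
  motion:
    - [0,1,0,0,0,0]
    - [0,0.5,0,0,0,0]
    - [0,0.5,0,0,0,0]
    - [0,0,0,0,0,0]
    - [0,0,0,0,0,0]

```text
t: 12.55
tool_pos: [599.9, -316.1, 161.7]
ee_rot: [0.354, -0.354, 0.612, -0.612]
ft_force: [-0.4, 0.0, -3.5]
width: 51.2
```

Request:
arm_command:
  motion:
    - [0,0.5,0,0,0,0]
    - [0,0.5,0,0,0,0]
    - [0,0,0,0,0,0]
    - [0,0,0,0,0,0]

```text
t: 12.95
tool_pos: [600.1, -316.1, 161.0]
ee_rot: [-0.354, 0.354, -0.612, 0.612]
ft_force: [0.3, -0.1, -1.5]
width: 51.3
```

Request:
arm_command:
  motion:
    - [0,0.5,0,0,0,0]
    - [0,0,0,0,0,0]
    - [0,0,0,0,0,0]

```text
t: 13.25
tool_pos: [600.3, -316.2, 160.9]
ee_rot: [-0.354, 0.353, -0.612, 0.613]
ft_force: [-1.3, 0.5, 4.0]
width: 51.3
```

Seated: the force went from −4.4 N to +4 N. I'll release and move straight up.

Request:
arm_command:
  motion:
    - [0,0,0,0,0,0]
    - [0,0,0,0,0,0]
    - [0,0,0,0,0,0]
    - [0,0,0,0,0,0]
    - [0,0,0,0,0,0]
    - [0,0,0,0,0,0]
    - [0,0,0,0,0,0]
    - [0,0,0,0,0,0]
  gripper: 1

```text
t: 14.05
tool_pos: [599.9, -316.0, 160.2]
ee_rot: [-0.354, 0.354, -0.612, 0.612]
ft_force: [-0.2, 0.5, 0.3]
width: 88.2
```

Request:
arm_command:
  motion:
    - [0,-5,0,0,0,0]
    - [0,-15,0,0,0,0]
    - [0,-25,0,0,0,0]
    - [0,-25,0,0,0,0]
    - [0,-25,0,0,0,0]
    - [0,-25,0,0,0,0]
    - [0,0,0,0,0,0]
    - [0,0,0,0,0,0]

```text
t: 14.85
tool_pos: [600.3, -316.2, 281.4]
ee_rot: [-0.354, 0.353, -0.612, 0.613]
ft_force: [0.1, -0.4, -0.6]
width: 88.3
```

```bash
python3 -c "
from h import *
tool((466,-232,100)); print(observe()['joint_pos'].round(2))
b=cv2.imread('pics/t1.png');a=cv2.imread('pics/s8.png')
# key centre: grey blob within cream panel
for n,im,(x0,y0,x1,y1) in(('top',b,(409,262,441,290)),('side',a,(364,208,387,229))):
  g=im[y0:y1,x0:x1].astype(float); sat=g.max(2)-g.min(2); m=(g.max(2)<g.max(2).max()*.82).astype(np.uint8)
  k,l,st,ce=cv2.connectedComponentsWithStats(m); i=1+np.argmax(st[1:,4]); uv=ce[i]+[x0,y0]; print(n,st[i],uv,at_z(n,uv,55).round(1))
"
```

```text
t 14.85 pos [ 600.3 -316.2  281.4] tool shift [  -5.8  181.1 -158.7] jaw yaw -30.0 tilt 0.11 y [ 0.002 -0.001 -1.   ] F [ 0.1 -0.4 -0.6] w 88.3
[ 0.57  0.54 -0.23  1.37  0.13  1.24 -0.2 ]
top [  4   6  24  18 370] [424.77567568 276.10540541] [ 466.7 -236.    55. ]
side [  2   5  18  13 154] [374.95454545 218.81168831] [ 462.  -228.7   55. ]
```

Request:
arm_command:
  motion:
    - [-1,0,-25,0,0,0]
    - [-1,0,-35,0,0,0]
    - [-1,0,-35,0,0,0]
    - [-1,0,-35,0,0,0]
    - [-1,0,-28,0,0,0]
    - [0,0,0,0,8.5,0]
    - [0,0,0,0,8.5,0]
    - [0,0,0,0,8.5,0]
    - [0,0,0,0,8.5,0]
    - [0,0,0,0,8.5,0]
    - [0,0,0,0,8.5,0]
    - [0,0,0,0,8.5,0]
  gripper: 0

```text
t: 16.05
tool_pos: [464.8, -232.5, 279.2]
ee_rot: [0.0, -0.002, 0.707, -0.707]
ft_force: [0.4, -1.2, -0.1]
width: 0.5
```

Request:
arm_command:
  motion:
    - [0,0,0,0,8.5,0]
    - [0,40,0,0,0,0]
    - [0,40,0,0,0,0]
    - [0,40,0,0,0,0]
    - [0,40,0,0,0,0]
    - [0,20,0,0,0,0]
    - [0,0,0,0,0,0]
    - [0,0,0,0,0,0]

```text
t: 16.85
tool_pos: [465.3, -232.6, 100.2]
ee_rot: [-0.05, 0.049, 0.706, -0.705]
ft_force: [-0.4, 0.2, -0.9]
width: 0.3
```

```bash
python3 -c "
from h import *
tool((465.5,-233,34)); print(observe()['joint_pos'].round(2))
a=snap('side','s9.png');b=snap('top','t9.png')
cv2.imwrite('pics/c9.png',np.clip(np.hstack([cv2.resize(b[140:320,380:560],(400,400)),cv2.resize(a[90:250,270:430],(400,400),interpolation=2)]).astype(float)*1.5,0,255).astype(np.uint8)[:,:,::-1])
"
```

```text
t 16.85 pos [ 465.3 -232.6  100.2] tool shift [-0.3 66.2  0.4] jaw yaw -98.0 tilt 0.06 y [-0.001  0.    -1.   ] F [-0.4  0.2 -0.9] w 0.3
[ 0.45  0.48 -0.1   1.96  0.07  0.7  -1.4 ]
```

View pics/c9.png

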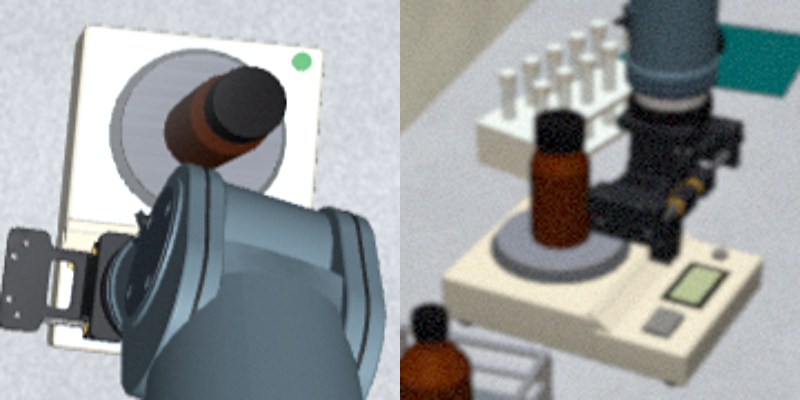

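Request:
arm_command:
  motion:
    - [0,20,0,0,0,0]
    - [0,20,0,0,0,0]
    - [0,12,0,0,0,0]
    - [0,4,0,0,0,0]
    - [0,0,0,0,0,0]
    - [0,0,0,0,0,0]

```text
t: 17.55
tool_pos: [466.2, -233.1, 45.0]
ee_rot: [0.049, -0.05, -0.705, 0.706]
ft_force: [-0.1, 0.9, -0.6]
width: 0.6
```

Request:
arm_command:
  motion:
    - [0,1.5,0,0,0,0]
    - [0,1.5,0,0,0,0]
    - [0,1,0,0,0,0]
    - [0,0,0,0,0,0]
    - [0,0,0,0,0,0]

```text
t: 18.05
tool_pos: [465.6, -232.8, 40.2]
ee_rot: [-0.049, 0.049, 0.705, -0.705]
ft_force: [-0.1, 0.2, -0.1]
width: 0.1
```

```bash
python3 -c "
from h import *
tool((465.5,-233,34))
a=snap('side','s10.png')
cv2.imwrite('pics/c10.png',np.clip(cv2.resize(a[160:250,320:430],(733,600),interpolation=2).astype(float)*1.5,0,255).astype(np.uint8)[:,:,::-1])
"
```

```text
t 18.05 pos [ 465.6 -232.8   40.2] tool shift [0.  6.2 0.2] jaw yaw -98.0 tilt 0.0 y [-0.  0. -1.] F [-0.1  0.2 -0.1] w 0.1
```

View pics/c10.png

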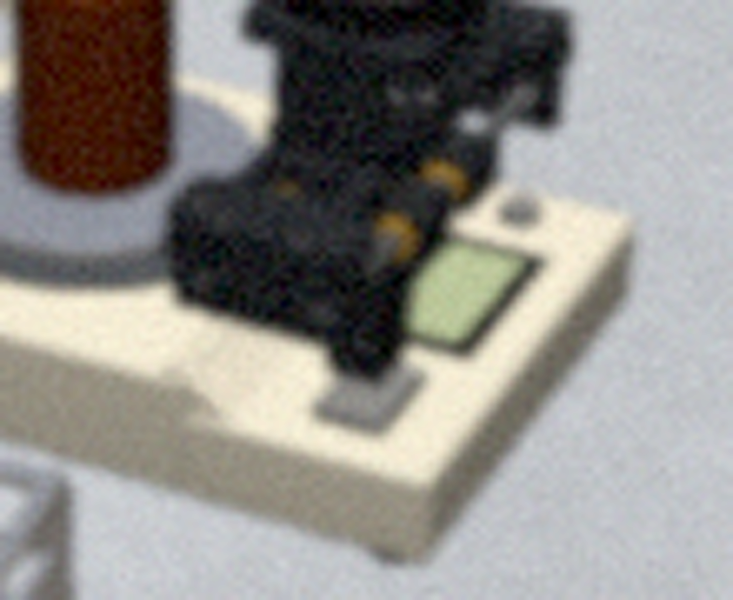

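The bottle is standing in the middle of the pan, and the closed tips at about (365,375) are just above the key, centred near (370,395). I'll press slowly.

Request:
arm_command:
  motion:
    - [0,1.5,0,0,0,0]
    - [0,1.5,0,0,0,0]
    - [0,1.5,0,0,0,0]
    - [0,1,0,0,0,0]
    - [0,0,0,0,0,0]
    - [0,0,0,0,0,0]

```text
t: 18.7
tool_pos: [465.5, -232.8, 34.7]
ee_rot: [0.049, -0.049, -0.705, 0.705]
ft_force: [-0.4, 0.2, -0.9]
width: 0.8
```

Request:
arm_command:
  motion:
    - [0,1,0,0,0,0]
    - [0,0,0,0,0,0]
    - [0,0,0,0,0,0]

```text
t: 19.0
tool_pos: [465.6, -232.8, 33.7]
ee_rot: [0.049, -0.049, -0.705, 0.705]
ft_force: [0.2, 0.7, -0.2]
width: 0.5
```

Request:
arm_command:
  motion:
    - [0,1,0,0,0,0]
    - [0,0,0,0,0,0]
    - [0,0,0,0,0,0]

```text
t: 19.3
tool_pos: [465.5, -232.8, 32.7]
ee_rot: [-0.049, 0.049, 0.705, -0.705]
ft_force: [-0.4, -1.2, -0.4]
width: 0.5
```

Request:
arm_command:
  motion:
    - [0,1,0,0,0,0]
    - [0,0,0,0,0,0]
    - [0,0,0,0,0,0]

```text
t: 19.6
tool_pos: [465.5, -232.7, 31.7]
ee_rot: [-0.049, 0.049, 0.705, -0.705]
ft_force: [-0.1, -0.7, 0.3]
width: 0.5
```

Request:
arm_command:
  motion:
    - [0,1,0,0,0,0]
    - [0,0,0,0,0,0]
    - [0,0,0,0,0,0]

```text
t: 19.9
tool_pos: [465.5, -232.7, 30.7]
ee_rot: [-0.049, 0.049, 0.705, -0.705]
ft_force: [-1.0, -0.5, 0.4]
width: 0.2
```

Request:
arm_command:
  motion:
    - [0,1,0,0,0,0]
    - [0,0,0,0,0,0]
    - [0,0,0,0,0,0]

```text
t: 20.2
tool_pos: [465.6, -232.8, 29.8]
ee_rot: [0.049, -0.049, -0.705, 0.705]
ft_force: [0.3, -0.0, 1.2]
width: 0.3
```

Request:
arm_command:
  motion:
    - [0,1,0,0,0,0]
    - [0,0,0,0,0,0]
    - [0,0,0,0,0,0]

```text
t: 20.5
tool_pos: [465.6, -232.8, 28.7]
ee_rot: [0.049, -0.049, -0.705, 0.705]
ft_force: [-0.6, 0.7, 1.9]
width: 0.5
```

Request:
arm_command:
  motion:
    - [0,1,0,0,0,0]
    - [0,0,0,0,0,0]
    - [0,0,0,0,0,0]

```text
t: 20.8
tool_pos: [465.6, -232.8, 27.8]
ee_rot: [0.049, -0.049, -0.705, 0.705]
ft_force: [-0.2, 0.0, 2.4]
width: 0.6
```

Contact began near TCP z = 31 mm, and the force is rising like a spring. I'll continue to the stop.

Request:
arm_command:
  motion:
    - [0,1,0,0,0,0]
    - [0,0,0,0,0,0]
    - [0,0,0,0,0,0]

```text
t: 21.1
tool_pos: [465.6, -232.8, 26.7]
ee_rot: [0.049, -0.049, -0.705, 0.705]
ft_force: [-0.8, 0.4, 3.7]
width: 0.6
```

Request:
arm_command:
  motion:
    - [0,0.6,0,0,0,0]
    - [0,0,0,0,0,0]
    - [0,0,0,0,0,0]

```text
t: 21.4
tool_pos: [465.6, -232.8, 26.4]
ee_rot: [0.049, -0.049, -0.705, 0.705]
ft_force: [-1.3, 1.6, 7.2]
width: 0.4
```

Request:
arm_command:
  motion:
    - [0,0.5,0,0,0,0]
    - [0,0,0,0,0,0]
    - [0,0,0,0,0,0]
    - [0,0,0,0,0,0]

```text
t: 21.8
tool_pos: [465.7, -232.8, 26.2]
ee_rot: [0.049, -0.049, -0.705, 0.705]
ft_force: [-2.5, 1.1, 10.4]
width: 0.4
```

Request:
arm_command:
  motion:
    - [0,-3,0,0,0,0]
    - [0,-6,0,0,0,0]
    - [0,-20,0,0,0,0]
    - [0,-40,0,0,0,0]
    - [0,-40,0,0,0,0]
    - [0,-40,0,0,0,0]
    - [0,-40,0,0,0,0]
    - [-40,0,0,0,0,0]
    - [-40,0,0,0,0,0]
    - [0,0,0,0,0,0]
    - [0,0,0,0,0,0]

```text
t: 22.9
tool_pos: [544.4, -243.4, 213.8]
ee_rot: [-0.05, 0.048, 0.706, -0.705]
ft_force: [-0.1, 0.4, 1.4]
width: 0.4
```

```bash
python3 -c "
from h import *
tool((465.5,-233,34))
a=snap('side','s11.png')
for q,z in (('wide_bottle',76),('pan',76),('narrow_bottle',100),('square_bottle',100),('tip_box',0)): print(q,[(round(r['conf'],2),np.round(r['uv'],1),at_z('side',r['uv'],z).round(1)) for r in mark_of(q,'side')[:4]])
b=snap('top','t11.png')
for q,z in (('wide_bottle',76),('pan',76),('narrow_bottle',100),('square_bottle',100),('tip_box',0)): print(q,[(round(r['conf'],2),np.round(r['uv'],1),at_z('top',r['uv'],z).round(1)) for r in mark_of(q,'top')[:4]])
cv2.imwrite('pics/c11.png',np.clip(np.hstack([cv2.resize(a[130:400,130:430],(400,360)),cv2.resize(b[140:320,380:560],(360,360))]).astype(float)*1.5,0,255).astype(np.uint8)[:,:,::-1])
"
```

```text
t 22.9 pos [ 544.4 -243.4  213.8] tool shift [ 79.3 180.    0.6] jaw yaw -97.9 tilt 0.1 y [-0.002  0.001 -1.   ] F [-0.1  0.4  1.4] w 0.4
wide_bottle [(0.68, array([219.8, 303.7]), array([647.2, 186.8,  76. ])), (0.67, array([178.9, 338.2]), array([671.1, 296.4,  76. ])), (0.64, array([329.9, 183.2]), array([ 610. , -313.3,   76. ]))]
pan [(0.71, array([334.8, 181.5]), array([ 601.2, -325.4,   76. ]))]
narrow_bottle [(0.78, array([284.4, 269.6]), array([558.9,  72.4, 100. ]))]
square_bottle [(0.77, array([235.2, 333.7]), array([565.4, 269.8, 100. ]))]
tip_box []
wide_bottle [(0.73, array([180.2, 143.5]), array([712.2, 208.9,  76. ])), (0.61, array([244.3, 153.5]), array([692.1,  90.9,  76. ]))]
pan []
narrow_bottle [(0.78, array([261.7, 218.6]), array([568.7,  55.6, 100. ]))]
square_bottle [(0.98, array([142., 214.]), array([578.8, 267.7, 100. ]))]
tip_box [(0.86, array([215.4, 331.4]), array([365.1, 156.9,   0. ]))]
```

Request:
arm_command:
  motion:
    - [0,-40,0,0,0,0]
    - [0,-40,0,0,0,0]
    - [40,0,40,0,0,0]
    - [40,0,40,0,0,0]
    - [40,0,40,0,0,0]
    - [40,0,40,0,0,0]
    - [0,0,40,0,0,0]
    - [0,0,40,0,0,0]
    - [0,0,0,0,0,0]
    - [0,0,0,0,0,0]

```text
t: 24.5
tool_pos: [373.6, -443.8, 294.3]
ee_rot: [-0.05, 0.05, 0.706, -0.705]
ft_force: [0.3, 0.1, -0.0]
width: 0.3
```

```bash
python3 -c "
from h import *
tool((465.5,-233,34))
for n in ('side','top'):
  im=snap(n,n+'12.png')
  for q,z in (('wide_bottle',76),('pan',76),('tip_box',0)): print(n,q,[(round(r['conf'],2),at_z(n,r['uv'],z).round(1)) for r in mark_of(q,n)[:4]])
a=cv2.imread('pics/side12.png').astype(int);o=cv2.imread('pics/s9.png').astype(int);s=cv2.imread('pics/s1.png').astype(int)
g=a[90:190,300:365]; m=(g.max(2)<75).astype(np.uint8)
k,l,st,ce=cv2.connectedComponentsWithStats(m); i=1+np.argmax(st[1:,4]); print('bottle box',st[i]+[300,90,0,0,0])
c=(600,-316);th=np.linspace(0,6.28,60)
P=np.array([proj('side',(c[0]+r*np.cos(t),c[1]+r*np.sin(t),z)) for r,z in((31,76),(31,160),(26,206)) for t in th]); print('predicted box',P.min(0).round(),P.max(0).round())
for nm,(x0,y0,x1,y1) in dict(key=(360,205,395,230),power=(390,183,405,196),square=(205,275,255,345),narrow=(275,208,302,275),box=(328,312,392,384)).items(): print(nm,np.abs(a-s)[y0:y1,x0:x1].mean().round(1))
"
```

```text
t 24.5 pos [ 373.6 -443.8  294.3] tool shift [ -61.5  260.4 -221.4] jaw yaw -98.1 tilt 0.04 y [-0.     0.001 -1.   ] F [ 0.3  0.1 -0. ] w 0.3
side wide_bottle [(0.95, array([656. , 186.7,  76. ])), (0.94, array([ 609.2, -305.7,   76. ])), (0.83, array([668.1, 296.3,  76. ]))]
side pan [(0.79, array([ 595. , -333.5,   76. ])), (0.31, array([ 441.9, -338.4,   76. ]))]
side tip_box [(0.96, array([368.4, 154.2,   0. ]))]
top wide_bottle [(0.74, array([685.4,  90. ,  76. ])), (0.6, array([ 600.8, -314.5,   76. ]))]
top pan [(0.78, array([ 606.4, -312.1,   76. ]))]
top tip_box [(0.84, array([363. , 156.7,   0. ])), (0.29, array([590.7, 301.8,   0. ]))]
bottle box [ 322  133   25   57 1236]
predicted box [321. 132.] [346. 190.]
key 2.4
power 2.5
square 5.8
narrow 4.9
box 2.4
```

```bash
python3 -c "
from workcell import *
print(finish_job())"
```

```text
the job is handed in; nothing more can be done
None
```

I moved the amber wide-mouthed bottle from the middle of the rack to the balance pan, pressed and released the tare key, and handed the job in at 24.5 s. No verdict was reported.

- **Bottle:** I gripped it by the cap (51 mm opening), lifted it 160 mm straight up and carried it over. I set it down with about 4 N of contact and let go. In the last side picture its outline matches a bottle standing upright at (600, −316), within about 2 mm of the pan centre I estimated.
- **Tare key:** The force rose like a spring over about 4–5 mm, then hit a hard stop. I held it at about 10 N and released. Afterwards both keys look as they did at the start, and the on/off key was never touched.
- **Bystanders:** The detected positions of the other two bottles and the tip box match the start within detector scatter. The image regions around the two bottles changed a bit more than elsewhere. I put that down to the missing middle bottle, but did not check it.
- **Disagreements:**
  - The fingertips sat about 35 mm higher in the pictures than the reported TCP and `tips_ahead` (14 mm) imply. I set heights by camera and force instead, and contacts came within about 3 mm of those heights.
  - After releasing the key I moved sideways towards the bottle by mistake, but the fingertips were by then above its cap and nothing was touched.
  - I had used up the picture views by the end, so the last check was on numbers only.

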